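Lock the sample chamber's lid: turn the slotted disc, push the bolt through

ROBOT

A 6-joint arm with a two-finger parallel gripper is mounted at the origin on the work surface. World frame = base frame: x ahead of the robot, y to its left, z up, the work surface at z = 0. Lengths are in mm, angles in rad, forces in N, time in s.
With the tool pointing down it reaches from about 400 to 925 mm from the base axis. Payload 12.5 kg.
Tool frame: the origin (TCP) lies on the centre line of the jaws, within the pads' length; the fingertips stand 25 mm ahead of it and the grasp point (between the pads) lies 6 mm ahead of it (env.tip_extent is the distance from the TCP to the fingertips, in mm); x points along the fingers, z is the direction in which the jaws open and shut, and the axes are right-handed (so a half turn about x gives the same grasp; the last joint's range is limited). The gripper opens to 95 mm and grips with 3 to 60 N. Pads are 20 mm wide; open, the fingers measure 119 mm over their backs; the gripper's body (75 mm by 180 mm) begins 59 mm behind the grasp point.
Start: joints at [1.066, 0.491, 1.559, -0, 1.092, -0.106], TCP at [242.68, 575.978, 239.661] pointing down, gripper open.
Joint ranges: [-3.1, 3.1], [-0.84, 2.19], [0.05, 2.79], [-1.13, 4.28], [0.06, 2.93], [-2.69, 2.69]. Speed limits (rad/s): [2.22, 2.22, 2.79, 3.14, 3.14, 3.14].

INTERFACE

Orientations are given as [roll, pitch, yaw] about the fixed x, y, z axes, in that order (R = Rz(yaw) Ry(pitch) Rx(roll)).
In Python, from cell import env gives the robot as it stands.
- The arm moves only by the tool step_arm, never from a script. Its argument "rows" is a list of rows, each a list of 6 numbers: the shift along the tool's x, y, z in mm, then the turn, a rotation vector about the tool's x, y, z in rad. In form: [[x, y, z, wx, wy, wz], ...]. A call has 1 to 8 rows; each row shifts and turns the pose as measured when the row begins, along the tool's axes as they then stand; what a row does not reach is not made up. A row lasts 1/8 s, in which the tool goes at most 62.5 mm and 10.7 degrees, less where a joint would pass 70% of its speed; a pose out of reach is approached as far as the arm can. A call is refused whole if a number of a shift passes 62.5 or a number of a turn 0.188, either way. A call with a gripper value outside its range is refused whole. "grip" is the finger opening in mm, from 0 to 95.1, set as the call begins (left out, the last holds). The fingers move at their own pace and stop on an object; the grip force is fixed at half the most. Time passes only in rows, so rows that do not move let the fingers close. It gives the time, the measured TCP pose, the force and the opening at its end, in the units of the state.
- env.state(): the state, without advancing time (a new reading comes with each control period).
- env.read_camera(name): name is "scene" or "top" or "wrist"; returns the picture (400x640x3 uint8, red, green, blue); there is no depth.
- env.get_calibration(name): a dict with "fx", "fy", "cx", "cy" (pixels), "D" ([k1, k2, p1, p2, k3] as OpenCV has them; the pictures are not rectified), "pose" (4x4, takes a point from camera to world coordinates); the wrist camera has in their place "hand_eye" (4x4, takes a point from camera to tool coordinates, whose origin is the TCP and whose axes are the tool frame's). Camera axes: x right, y down, z forward; pixel columns grow to the right and rows downward; lengths in mm; the calibration is good to about 2 mm. A picture is of the moment at which its call begins: read the wrist's pose just before it. get_calibration takes no time and is no camera call.
- env.job_done(): hands the job in, once; it reports no verdict.
The state is a dict: "t": time; "joints": joint angles; "qvel": joint speeds; "tau": joint torques, N m; "eef_pos": TCP position; "tcp_rot": TCP orientation; "ft_force": force on the tool from outside, world axes, zero at the start; "moment": the same for the moment, N m; "opening": opening from 0.0 (shut) to 1.0 (fully open).
Only numpy, scipy, OpenCV 4.12 (cv2) and the standard library are available. Lean on these libraries where they do the work, as an engineer would, in place of code of your own. Each camera call takes 0.05 s, during which the arm holds its last target.

TASK

Lock the lid of the low white sample chamber by pushing with the fingertips only. Push the red tab round until the slot of the brass disc lines up with the steel bolt, then push the bolt by its blue lug through the slot until it is fully home in the keeper on the other side. Do not pinch the red tab or the blue lug between the fingers, and leave the vials, the jar and the bottle where they stand.

Things in the scene. Friction and masses are not known exactly. Their poses are not given: they have to be found in the camera images.
- chamber: Fixed low white chamber, 250 (x) x 370 (y) x 90 mm high, may stand turned; origin under its centre on the table, deck top 90 mm up. The bolt slides along +y over the line x = 0. The +y half is the aluminium lid with disc and keeper. On that line: two 12 mm high rails beside the bolt (y -158 to 7 mm, 32 mm overall) and a 20 mm high bridge over it (y 6 to 20 mm).
- disc_axis (a point): Centre of the top of the brass disc, on its upright axis, at y = +70 mm on the chamber, 22 mm above the deck. 84 mm across; a 17 mm wide open-topped slot runs right across its middle along the point's y axis, floor 4 mm above the deck. It turns against slight friction (0.05 N m, 2 N at the tab) and stays where left; the bolt enters only when the slot lines up.
- disc_tab (a point): Middle of the red upright tab on the disc: 26 mm from the disc axis along the disc's own x axis (square to the slot), 37 mm above the deck. The tab is a plate 24 mm long radially (14 to 38 mm from the axis), 10 mm thick, standing 30 mm up from the disc's top (22 to 52 mm above the deck). Its counter-clockwise half is disc_c1, its clockwise half disc_c2.
- disc (a joint): Disc angle in rad, growing counter-clockwise seen from above. At 0 the slot lies in line with the bolt and the tab points to the chamber's +x; at 3.14 the slot is in line again and the tab points to -x. Either will do. In between the tab points to the keeper (+y) side. Stops only at -0.6 and 3.74.
- bolt_lug (a point): Centre line of the bolt's blue upright lug, 34 mm above the deck. The lug is a plate 30 mm wide (across the bolt), 10 mm thick along it, from 16 to 50 mm above the deck, at the bolt's rear end; only the low rails lie behind it. Front half bolt_c1, rear half bolt_c2. The steel bolt is 10 mm wide and 10 mm high, 6 to 16 mm above the deck.
- bolt_nose (a point): Tip of the bolt's tapered nose, 145 mm ahead of the lug's middle, 11 mm above the deck.
- bolt (a joint): Bolt travel in m along the chamber's +y; 0 drawn back (lug at y = -145 mm), 0.140 fully home against a hard stop with the nose in the keeper (lug at y = -5 mm). Slides against about 1.5 N of friction plus slight damping and stays where it is left. At about 0.028 the nose meets the disc.
- keeper (a point): Middle of the opening of the keeper, a steel arch 32 mm wide and 20 mm high at y = 122 to 142 mm on the chamber; the point lies 9 mm above the deck.
- vial_amber: Loose small amber vial with a black cap, 32 mm across, 55 mm high, standing on the chamber's deck; origin at the centre of its underside. Bystander.
- vial_clear: Loose small clear vial with a blue cap, 36 mm across, 60 mm high, standing on the chamber's deck; origin at the centre of its underside. Bystander.
- wash_bottle: Loose pink bottle with a red cap, 64 mm across, 180 mm high, on the table to the left; origin at the centre of its underside. Bystander.
- jar_blue: Loose terracotta-coloured jar of sample with a blue cap, 72 mm across, 110 mm high, on the table to the right; origin at the centre of its underside. Bystander.

How it is judged (in metres and radians):
On the way, in this order (a step that is already met when the one before it is completed fails the run):
1. the disc's slot is in line with the bolt (angle between the y axis of disc_axis and the y axis of chamber, either way round below 0.15 rad), for 0.1 s.
2. the bolt is pushed through the slot, home in the keeper (value of joint bolt above 0.134 m), for 0.2 s.
At the end, for the whole second after the job is handed in: The bolt has gone through the slot and is home (travel over 134 of 140 mm) and at rest, the slot in line with it (within 0.15 rad), and all four bystanders stand upright (within 0.2 rad) within 20 mm of where they were (value of joint bolt above 0.134 m and velocity of joint bolt between -0.005 and 0.005 m/s and angle between the y axis of disc_axis and the y axis of chamber, either way round below 0.15 rad and distance of each of vial_amber, vial_clear, wash_bottle, jar_blue from where it was at the start of the episode below 0.02 m and angle between each of vial_amber, vial_clear, wash_bottle, jar_blue's own z axis and vertical below 0.2 rad); the robot touches nothing.
It fails at once if a bystander is moved by 20 mm or more, lifted or tipped (distance of any of vial_amber, vial_clear, wash_bottle, jar_blue from where it was at the start of the episode above 0.02 m or angle between any of vial_amber, vial_clear, wash_bottle, jar_blue's own z axis and vertical above 0.35 rad).
It fails at once if the red tab is pinched (both of its faces loaded by the fingers at once) (contact force between the fingers and disc_c1 above 2.5 N and contact force between the fingers and disc_c2 above 2.5 N).
It fails at once if the blue lug is pinched (both of its faces loaded by the fingers at once) (contact force between the fingers and bolt_c2 above 2.5 N and contact force between the fingers and bolt_c1 above 2.5 N).
It also fails if it takes over 54 s, if anything falls off the work surface, if the arm or the gripper's body presses on something with over 40 N, if the wrist force passes 120 N, or if a joint passes its speed limit or range.

## Working session

There is one attempt and no reset: what is moved stays moved. The work goes in short steps, Python scripts to look and compute and a tool call to move; the robot and the scene stay as the last step left them, time stands still between calls to the robot, and variables do not carry over. Pictures are saved under pics/ and viewed, and the job is handed in when it is done.

Besides the shell and the picture viewer there is one more tool, called after "Request:" by a JSON object that holds its "name" and its "arguments". step_arm: Moves the arm, as the interface text tells. Its arguments: {"type":"object","properties":{"rows":{"type":"array","items":{"type":"array","items":{"type":"number"}}},"grip":{"type":"number"}},"required":["rows"]}

```bash
mkdir -p pics; python3 - <<'E'
from cell import env
import cv2
s=env.state();print(s)
for n in("scene","top","wrist"):
    im=env.read_camera(n);cv2.imwrite(f"pics/{n}0.png",im[:,:,::-1])
    c=env.get_calibration(n);print(n,c)
E
```

```text
{'t': 0.0, 'joints': array([ 1.06638015e+00,  4.91566257e-01,  1.55946007e+00,  1.94795573e-05,
        1.09171969e+00, -1.05566722e-01]), 'qvel': array([-0.00015476, -0.00215734, -0.00052122,  0.00038805,  0.00091906,
        0.00093151]), 'tau': array([ 1.86598190e-03, -6.12641644e+01, -2.58181769e+01,  6.93926518e-02,
        4.81499650e-02, -3.63602226e-05]), 'eef_pos': array([242.57036693, 575.76289208, 239.05392198]), 'tcp_rot': array([ 3.02104808,  1.56964283, -2.09019935]), 'ft_force': array([ 0.05991904, -0.07078063,  0.22774737]), 'moment': array([-0.02238761, -0.00518555, -0.00235184]), 'opening': 0.9966594206307959}
scene {'fx': 441.8701399460165, 'fy': 441.8701399460165, 'cx': 316.13053192348724, 'cy': 213.54708174588333, 'D': array([0.03386867, 0.        , 0.        , 0.        , 0.        ]), 'pose': array([[ 7.16093558e-01,  5.46265685e-01, -4.34515613e-01,
         1.07736519e+03],
       [ 6.97799717e-01, -5.75329429e-01,  4.26698493e-01,
        -4.65552535e+02],
       [-1.68988749e-02, -6.08760914e-01, -7.93173737e-01,
         1.01955268e+03],
       [ 0.0000000
[... 439 characters left out ...]
64475271e-03, -1.15486048e-01, -9.93298243e-01,
         1.47635664e+03],
       [ 0.00000000e+00,  0.00000000e+00,  0.00000000e+00,
         1.00000000e+00]])}
wrist {'fx': 358.7737796641522, 'fy': 358.7737796641522, 'cx': 324.17218642811787, 'cy': 200.130019307821, 'D': array([-0.01681847,  0.        ,  0.        ,  0.        ,  0.        ]), 'hand_eye': array([[ 9.20762729e-06, -2.55440466e-01,  9.66824787e-01,
        -1.45214282e+02],
       [-2.12856779e-04, -9.66824765e-01, -2.55440458e-01,
         7.18113751e+01],
       [ 9.99999977e-01, -2.03443210e-04, -6.32743970e-05,
        -1.00893871e+00],
       [ 0.00000000e+00,  0.00000000e+00,  0.00000000e+00,
         1.00000000e+00]])}
```

View pics/top0.png

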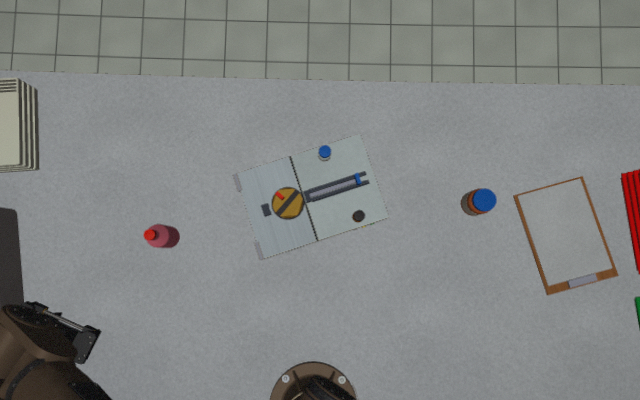

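View pics/scene0.png

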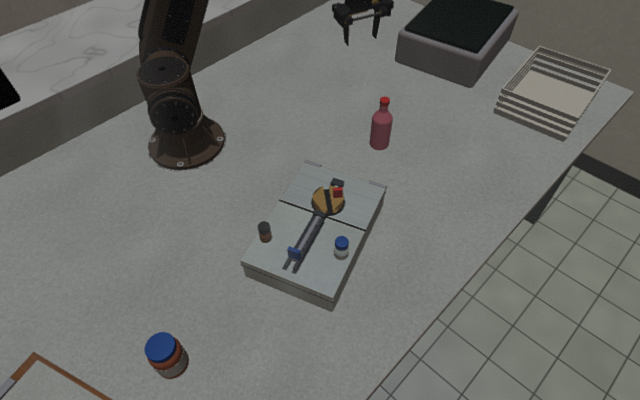

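View pics/wrist0.png

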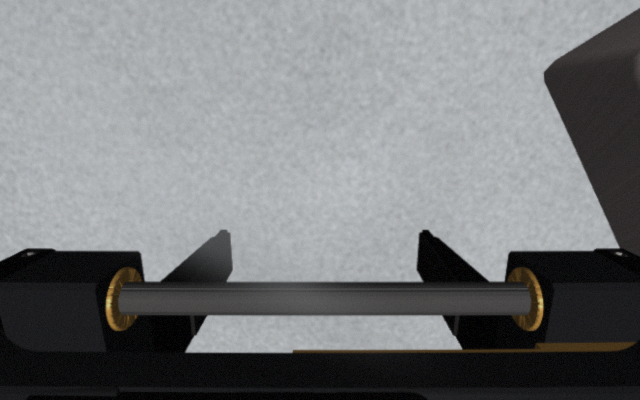

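```bash
cat > h.py <<'E'
from cell import env
import cv2,numpy as np
from scipy.spatial.transform import Rotation as Ro
def cam(n,st=None):
    c=env.get_calibration(n);K=np.array([[c['fx'],0,c['cx']],[0,c['fy'],c['cy']],[0,0,1]])
    if n=='wrist':
        T=np.eye(4);T[:3,:3]=Ro.from_euler('xyz',st['tcp_rot']).as_matrix();T[:3,3]=st['eef_pos'];P=T@c['hand_eye']
    else:P=c['pose']
    return K,c['D'],P
def ray(n,px,z,st=None):
    K,D,P=cam(n,st);u=cv2.undistortPoints(np.array(px,float).reshape(-1,1,2),K,D).reshape(-1,2)
    d=np.c_[u,np.ones(len(u))]@P[:3,:3].T
    return P[:3,3]+d*((z-P[2,3])/d[:,2])[:,None]
def proj(n,pts,st=None):
    K,D,P=cam(n,st);I=np.linalg.inv(P)
    return cv2.projectPoints(np.array(pts,float).reshape(-1,3),cv2.Rodrigues(I[:3,:3])[0],I[:3,3],K,D)[0].reshape(-1,2)
E
python3 - <<'E'
from h import *
im=cv2.imread('pics/top0.png');c=im[120:270,220:400]
cv2.imwrite('pics/topz.png',cv2.resize(c,None,fx=4,fy=4,interpolation=cv2.INTER_CUBIC))
im=cv2.imread('pics/scene0.png');c=im[150:310,230:400]
cv2.imwrite('pics/scenez.png',cv2.resize(c,None,fx=3.7,fy=3.7,interpolation=cv2.INTER_CUBIC))
E
```

```text
(no output)
```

View pics/topz.png

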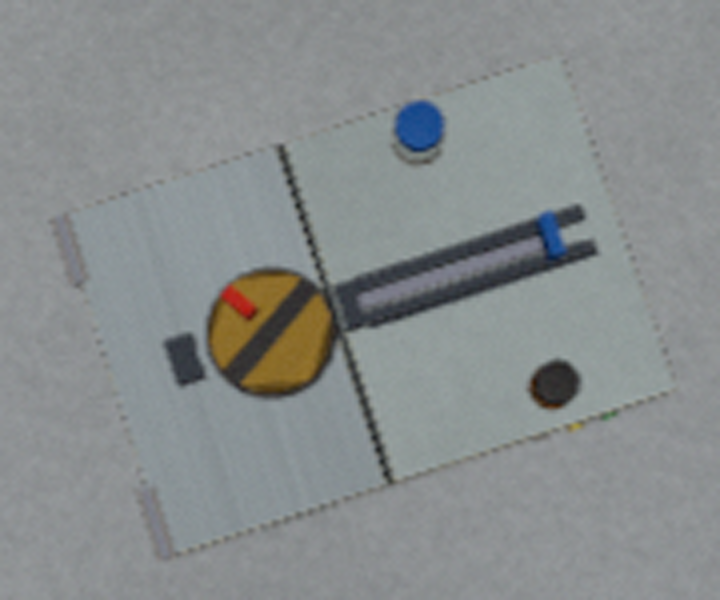

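View pics/scenez.png

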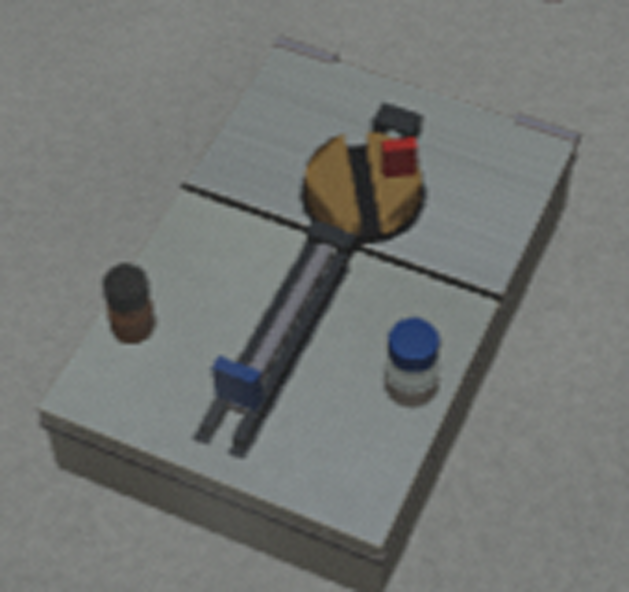

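```bash
cat > m.py <<'E'
from h import *
im=cv2.imread('pics/top0.png')
f=lambda l:np.array(l)/4+[220,120]
c=ray('top',f([(68,213),(565,58),(672,390),(172,557)]),90)
print(c.round(1)); cen=c.mean(0);print('cen',cen)
v=(c[0]+c[3]-c[1]-c[2])/2;u=(c[0]+c[1]-c[2]-c[3])/2
print(np.linalg.norm(v),np.linalg.norm(u),np.arctan2(-v[0],v[1]),np.arctan2(u[1],u[0]))
hsv=cv2.cvtColor(im,cv2.COLOR_BGR2HSV)
def blob(m,x0,x1,y0,y1):
    mm=np.zeros_like(m);mm[y0:y1,x0:x1]=m[y0:y1,x0:x1];return mm
red=blob(((hsv[...,0]<6)|(hsv[...,0]>172))*(hsv[...,1]>150),260,320,180,230)
lug=blob((abs(hsv[...,0].astype(int)-110)<10)*(hsv[...,1]>130),345,380,165,195)
brass=blob((abs(hsv[...,0].astype(int)-21)<8)*(hsv[...,1]>110),260,315,175,235)
for n,m,z in(('tab',red,142),('lug',lug,140),('brass',brass,112)):
    p=np.argwhere(m)[:,::-1].astype(np.float32);mc=p.mean(0)
    if n=='brass':mc=np.array(cv2.minEnclosingCircle(p)[0]);
    print(n,len(p),mc,ray('top',mc,z).round(1),cv2.minAreaRect(p))
for n,px,z in(('nose',[360,301],101),('clear',[419,126],150),('amber',[556,381],145),('keeper',[184,360],110)):
    print(n,ray('top',f([px]),z).round(1))
print('bottle/jar', ray('top',[[152,236]],180),ray('top',[[485,201]],110))
print('slot',ray('top',f([(312,283),(230,378)]),112))
E
python3 m.py
```

```text
[[ 645.6  225.9   90. ]
 [ 764.5 -120.4   90. ]
 [ 531.2 -197.4   90. ]
 [ 408.6  145.    90. ]]
cen [587.48487821  13.25334948  90.        ]
364.9059269099822 248.03966106955352 0.3372783341203415 0.32385456592787254
tab 28 [279.2857  195.10715] [[580.6 102.3 142. ]] ((279.2500305175781, 195.25), (9.192388534545898, 2.8284268379211426), 45.0)
lug 52 [357.32693 178.51923] [[ 630.8 -106.7  140. ]] ((357.4451904296875, 178.52056884765625), (11.352991104125977, 4.68164587020874), 69.44395446777344)
brass 550 [287.1960144  202.33999634] [[564.7  82.1 112. ]] ((287.0, 202.5), (29.0, 30.0), 90.0)
nose [[587.   20.2 101. ]]
clear [[700.8 -17.1 150. ]]
amber [[ 531.1 -112.   145. ]]
keeper [[542.5 139.5 110. ]]
bottle/jar [[463.04314579 422.12424369 180.        ]] [[ 581.12179492 -458.45100409  110.        ]]
slot [[597.40136612  53.36674362 112.        ]
 [530.75727526 107.57553515 112.        ]]
```

```bash
cat > plan.py <<'E'
from h import *
import sys
YAW=0.335;C=np.array([587.5,13.3,0])  # refined later
def cw(x,y,z):
    c,s=np.cos(YAW),np.sin(YAW);return np.array([C[0]+c*x-s*y,C[1]+s*x+c*y,z])
def plan(p,jaw=None,n=8):
    s=env.state();R=Ro.from_euler('xyz',s['tcp_rot']).as_matrix()
    if jaw is None: d=np.zeros(3)
    else:
        # desired: x down, z = jaw dir (angle in world, pick nearer sign)
        z=np.array([np.cos(jaw),np.sin(jaw),0]);z=z if z@R[:,2]>0 else -z
        x=np.array([0,0,-1.]);Rd=np.c_[x,np.cross(z,x),z]
        d=Ro.from_matrix(R.T@Rd).as_rotvec()
    print('t',s['t'],'pos',s['eef_pos'].round(1),'F',s['ft_force'].round(1),'op',round(s['opening'],2),'turn',d.round(3))
    dp=np.array(p)-s['eef_pos'];print('world shift',dp.round(1))
    rows=[]
    for i in range(n):
        Ri=R@Ro.from_rotvec(d*i/n).as_matrix()
        rows.append(list((Ri.T@dp/n).round(1))+list((d/n).round(3)))
    for r in rows:print([float(a) for a in r],',')
if __name__=='__main__':
    a=[float(v) for v in sys.argv[1:]]
    plan(cw(*a[:3]),YAW if a[4] else None,int(a[3]))
E
python3 plan.py 30 40 330 16 1
python3 -c "
from h import *
print(Ro.from_euler('xyz',env.state()['tcp_rot']).as_matrix().round(2))"
```

```text
t 0.15 pos [242.6 575.8 239.2] F [ 0.2 -0.2  0. ] op 1.0 turn [ 0.837 -0.001  0.   ]
world shift [ 360.1 -514.9   90.8]
[-5.7, -33.2, -20.9, 0.052, -0.0, 0.0] ,
[-5.7, -34.3, -19.2, 0.052, -0.0, 0.0] ,
[-5.7, -35.2, -17.3, 0.052, -0.0, 0.0] ,
[-5.7, -36.1, -15.5, 0.052, -0.0, 0.0] ,
[-5.7, -36.9, -13.6, 0.052, -0.0, 0.0] ,
[-5.7, -37.5, -11.6, 0.052, -0.0, 0.0] ,
[-5.7, -38.1, -9.6, 0.052, -0.0, 0.0] ,
[-5.7, -38.5, -7.6, 0.052, -0.0, 0.0] ,
[-5.7, -38.9, -5.6, 0.052, -0.0, 0.0] ,
[-5.7, -39.1, -3.6, 0.052, -0.0, 0.0] ,
[-5.7, -39.2, -1.5, 0.052, -0.0, 0.0] ,
[-5.7, -39.3, 0.5, 0.052, -0.0, 0.0] ,
[-5.7, -39.2, 2.6, 0.052, -0.0, 0.0] ,
[-5.7, -39.0, 4.6, 0.052, -0.0, 0.0] ,
[-5.7, -38.7, 6.7, 0.052, -0.0, 0.0] ,
[-5.7, -38.3, 8.7, 0.052, -0.0, 0.0] ,
[[-0.   -0.92  0.39]
 [-0.    0.39  0.92]
 [-1.    0.   -0.  ]]
```

Request:
{"name": "step_arm", "arguments": {"rows": [[-22, -33, -21, 0.052, 0, 0], [-22, -34, -19, 0.052, 0, 0], [-22, -35, -17, 0.052, 0, 0], [-22, -36, -15, 0.052, 0, 0], [0, -37, -13.6, 0.052, 0, 0], [0, -37.5, -11.6, 0.052, 0, 0], [0, -38, -9.6, 0.052, 0, 0], [0, -38.5, -7.6, 0.052, 0, 0]], "grip": 0}}

```text
t: 1.15
eef_pos: [425.0, 312.5, 328.5]
tcp_rot: [-2.77, 1.567, -2.023]
ft_force: [0.6, -0.3, -0.8]
opening: 0.218
```

Request:
{"name": "step_arm", "arguments": {"rows": [[0, -39, -5.6, 0.052, 0, 0], [0, -39, -3.6, 0.052, 0, 0], [0, -39, -1.5, 0.052, 0, 0], [0, -39, 0.5, 0.052, 0, 0], [0, -39, 2.6, 0.052, 0, 0], [0, -39, 4.6, 0.052, 0, 0], [0, -39, 6.7, 0.052, 0, 0], [0, -38, 8.7, 0.052, 0, 0]]}}

```text
t: 2.15
eef_pos: [606.1, 43.8, 327.9]
tcp_rot: [-2.732, 1.565, -2.416]
ft_force: [0.4, 0.9, 0.3]
opening: 0.007
```

```bash
python3 plan.py 30 40 330 6 1
python3 - <<'E'
from h import *
s=env.state();im=env.read_camera('wrist');cv2.imwrite('pics/wrist1.png',im[:,:,::-1])
np.save('w1.npy',np.r_[s['eef_pos'],s['tcp_rot']])
E
```

```text
t 2.15 pos [606.1  43.8 327.9] F [0.4 0.9 0.3] op 0.01 turn [-0.019 -0.005  0.002]
world shift [-3.4 17.1  2.1]
[-0.4, 2.9, 0.4, -0.003, -0.001, 0.0] ,
[-0.4, 2.9, 0.4, -0.003, -0.001, 0.0] ,
[-0.4, 2.9, 0.4, -0.003, -0.001, 0.0] ,
[-0.4, 2.9, 0.4, -0.003, -0.001, 0.0] ,
[-0.4, 2.9, 0.4, -0.003, -0.001, 0.0] ,
[-0.4, 2.9, 0.4, -0.003, -0.001, 0.0] ,
```

View pics/wrist1.png

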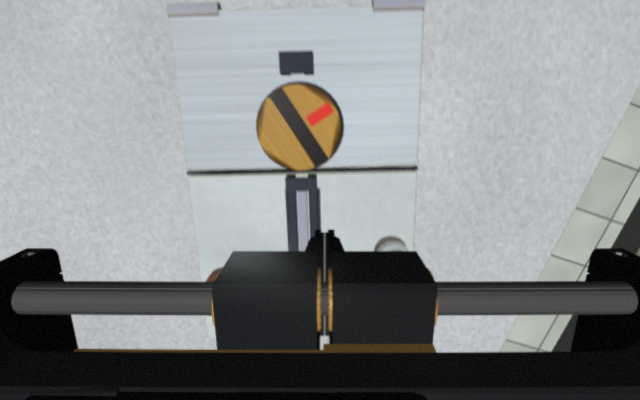

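The wrist view shows the disc at about (300,127), the tab at (320,113), the keeper at (296,62), and the bolt and bridge below at (302,185). Next I'll refine the chamber frame and disc angle.

```bash
cat > mw.py <<'E'
from h import *
import sys
def meas(name,npy):
    a=np.load(npy);st={'eef_pos':a[:3],'tcp_rot':a[3:]}
    im=cv2.imread(name);hsv=cv2.cvtColor(im,cv2.COLOR_BGR2HSV);h,s,v=cv2.split(hsv);h=h.astype(int)
    red=((h<6)|(h>172))&(s>150);br=(abs(h-20)<8)&(s>100)
    red[240:]=0;br[240:]=0
    p=np.argwhere(red)[:,::-1].astype(np.float32);q=np.argwhere(br)[:,::-1].astype(np.float32)
    (cx,cy),r=cv2.minEnclosingCircle(q)
    t=ray('wrist',p.mean(0),142,st)[0];d=ray('wrist',[cx,cy],112,st)[0]
    print('disc px',cx,cy,r,'world',d.round(1),'tab',p.mean(0),t.round(1),cv2.minAreaRect(p))
    w=t-d;print('tab r',np.hypot(*w[:2]).round(1),'world ang',np.arctan2(w[1],w[0]).round(3))
    return st,d,t
if __name__=='__main__':
    st,d,t=meas(*sys.argv[1:3])
    if len(sys.argv)>3:
        c=ray('wrist',[(188,172),(417,168)],90,st);u=c[1]-c[0];print('seam',c.round(1),np.linalg.norm(u),'yaw',np.arctan2(u[1],u[0]),'mid',c.mean(0))
        k=ray('wrist',[(296.5,53)],110,st)[0];print('keeper far edge top',k)
        b=ray('wrist',[(302,174)],110,st)[0];print('bridge front',b)
        w=k-b;print('yaw kb',np.arctan2(-w[0],w[1]),np.linalg.norm(w))
E
python3 mw.py pics/wrist1.png w1.npy 1
```

```text
disc px 305.0 159.5 76.97574615478516 world [580.4  53.9 112. ] tab [319.5476  114.46429] [580.9 101.6 142. ] ((312.5427551269531, 168.3534698486328), (24.035898208618164, 133.32028198242188), 7.294196605682373)
tab r 47.7 world ang 1.558
seam [[463.2  -2.3  90. ]
 [697.7  79.3  90. ]] 248.22406048533398 yaw 0.33476131330131537 mid [580.46260664  38.51969781  90.        ]
keeper far edge top [542.43467156 147.84485314 110.        ]
bridge front [581.87135269  38.31409355 110.        ]
yaw kb 0.3456009032790085 116.41408469886696
```

```bash
sed -i 's/red\[240:\]=0;br\[240:\]=0/red[180:]=0;br[172:]=0/' mw.py; python3 mw.py pics/wrist1.png w1.npy
python3 - <<'E'
from h import *
import plan
a=np.load('w1.npy');st={'eef_pos':a[:3],'tcp_rot':a[3:]}
im=cv2.imread('pics/wrist1.png')
for p,z in(((0,70),112),((42,70),112),((-42,70),112),((0,112),112),((0,28),112),((16,142),110),((-16,142),110),((16,6),110),((125,185),90),((-125,185),90),((16,20),110)):
    q=proj('wrist',plan.cw(*p,z),st)[0];cv2.circle(im,(int(q[0]*1),int(q[1])),1,(0,255,0),-1)
cv2.imwrite('pics/ov.png',cv2.resize(im[0:260,150:450],None,fx=2.3,fy=2.3))
E
```

```text
disc px 299.5 127.0 44.116424560546875 world [565.6  83.  112. ] tab [319.56177 113.98008] [580.8 102.  142. ] ((319.5, 114.00000762939453), (9.686500549316406, 25.84514808654785), 55.61965560913086)
tab r 24.4 world ang 0.893
```

View pics/ov.png

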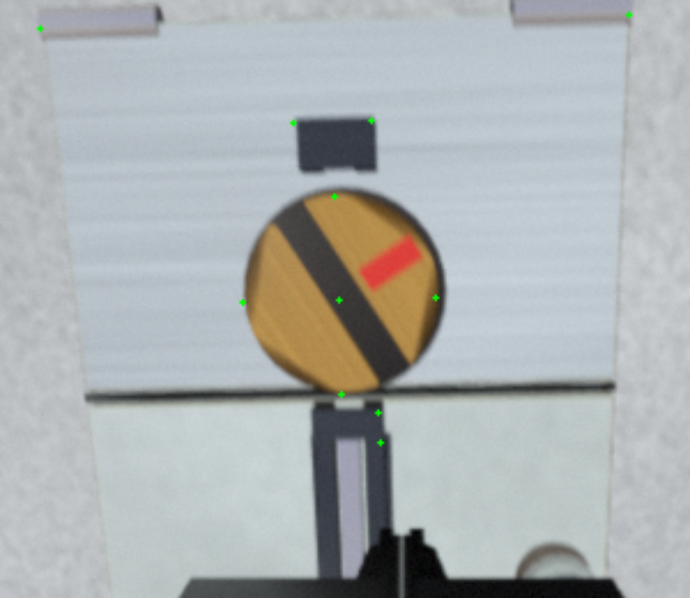

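```bash
sed -i 's/587.5,13.3,0/588.3,15.8,0/' plan.py; python3 plan.py 26 120 190 8 1
```

```text
t 2.2 pos [608.1  40.4 327.4] F [-1.  -2.8 -0.7] op 0.0 turn [-0.023 -0.005  0.004]
world shift [ -34.7   97.3 -137.4]
[17.1, 13.0, -0.3, -0.003, -0.001, 0.0] ,
[17.1, 13.0, -0.3, -0.003, -0.001, 0.0] ,
[17.1, 13.0, -0.3, -0.003, -0.001, 0.0] ,
[17.2, 12.9, -0.2, -0.003, -0.001, 0.0] ,
[17.2, 12.9, -0.2, -0.003, -0.001, 0.0] ,
[17.2, 12.9, -0.2, -0.003, -0.001, 0.0] ,
[17.2, 12.9, -0.2, -0.003, -0.001, 0.0] ,
[17.2, 12.9, -0.1, -0.003, -0.001, 0.0] ,
```

Request:
{"name": "step_arm", "arguments": {"rows": [[17, 13, 0, -0.003, 0, 0], [17, 13, 0, -0.003, 0, 0], [17, 13, 0, -0.003, 0, 0], [17, 13, 0, -0.003, 0, 0], [17, 13, 0, -0.003, 0, 0], [17, 13, 0, -0.003, 0, 0], [17, 13, -1, -0.003, 0, 0], [17, 13, -1, -0.003, 0, 0]]}}

```text
t: 3.2
eef_pos: [571.7, 138.9, 185.7]
tcp_rot: [-2.691, 1.563, -2.358]
ft_force: [0.5, 0.3, 0.6]
opening: 0.007
```

Request:
{"name": "step_arm", "arguments": {"rows": [[0, 0, 0, 0, 0, 0], [0, 0, 0, 0, 0, 0]]}}

```text
t: 3.45
eef_pos: [571.2, 139.3, 185.2]
tcp_rot: [-2.821, 1.562, -2.486]
ft_force: [-0.8, -0.8, -0.1]
opening: 0.006
```

```bash
python3 plan.py 26 120 143 5 1
python3 - <<'E'
from h import *
s=env.state();im=env.read_camera('wrist');cv2.imwrite('pics/wrist2.png',im[:,:,::-1])
np.save('w2.npy',np.r_[s['eef_pos'],s['tcp_rot']])
im=env.read_camera('scene');cv2.imwrite('pics/scene2.png',cv2.resize(im[120:320,230:430,::-1],None,fx=3,fy=3))
E
```

```text
t 3.45 pos [571.2 139.3 185.2] F [-0.8 -0.8 -0.1] op 0.01 turn [-0.    -0.009  0.003]
world shift [  2.2  -1.6 -42.2]
[8.4, -0.4, 0.4, -0.0, -0.002, 0.001] ,
[8.4, -0.4, 0.4, -0.0, -0.002, 0.001] ,
[8.4, -0.4, 0.4, -0.0, -0.002, 0.001] ,
[8.4, -0.4, 0.3, -0.0, -0.002, 0.001] ,
[8.4, -0.4, 0.3, -0.0, -0.002, 0.001] ,
```

View pics/wrist2.png

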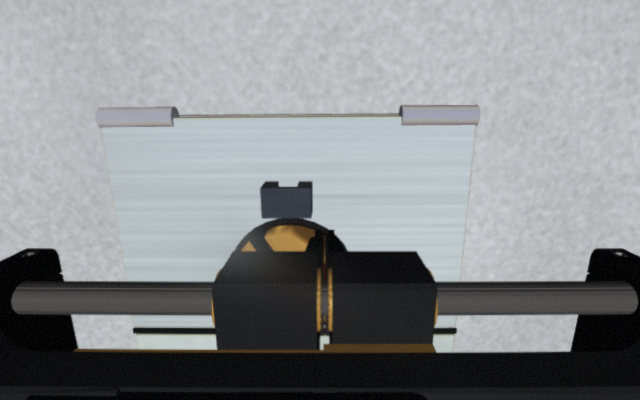

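View pics/scene2.png

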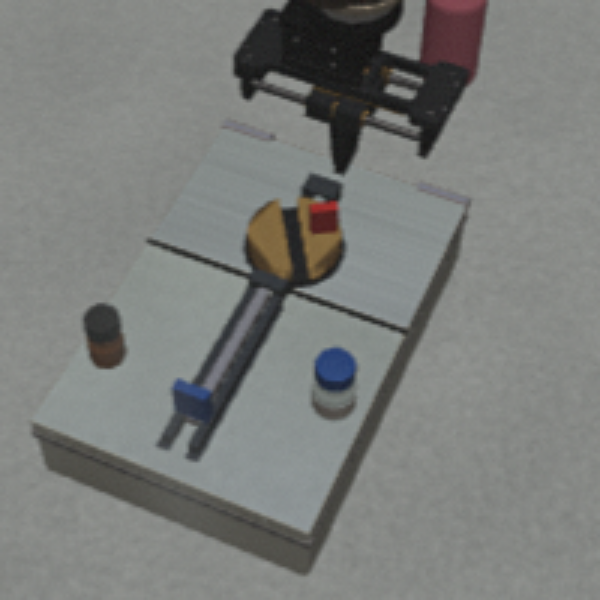

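The scene view shows the closed fingers hovering beyond the tab, on its keeper side. Both vials are well clear. Descending now.

Request:
{"name": "step_arm", "arguments": {"rows": [[8.5, 0, 0.4, 0, -0.002, 0], [8.5, 0, 0.4, 0, -0.002, 0], [8.5, 0, 0.4, 0, -0.002, 0], [8.5, 0, 0.4, 0, -0.002, 0], [8, 0, 0.4, 0, -0.002, 0], [0, 0, 0, 0, 0, 0]]}}

```text
t: 4.3
eef_pos: [573.4, 138.9, 140.5]
tcp_rot: [-0.833, 1.567, -0.5]
ft_force: [-0.5, -0.4, -0.1]
opening: 0.007
```

```bash
python3 plan.py 26 87 143 8 1
```

```text
t 4.3 pos [573.4 138.9 140.5] F [-0.5 -0.4 -0.1] op 0.01 turn [-0.002  0.003  0.003]
world shift [ 10.8 -32.3   2.5]
[-0.3, -4.3, -0.0, -0.0, 0.0, 0.0] ,
[-0.3, -4.3, -0.0, -0.0, 0.0, 0.0] ,
[-0.3, -4.3, -0.0, -0.0, 0.0, 0.0] ,
[-0.3, -4.3, -0.0, -0.0, 0.0, 0.0] ,
[-0.3, -4.3, -0.0, -0.0, 0.0, 0.0] ,
[-0.3, -4.3, -0.1, -0.0, 0.0, 0.0] ,
[-0.3, -4.3, -0.1, -0.0, 0.0, 0.0] ,
[-0.3, -4.3, -0.1, -0.0, 0.0, 0.0] ,
```

Request:
{"name": "step_arm", "arguments": {"rows": [[-0.4, -4.3, 0, 0, 0, 0], [-0.4, -4.3, 0, 0, 0, 0], [-0.4, -4.3, 0, 0, 0, 0], [-0.4, -4.3, 0, 0, 0, 0], [-0.4, -4.3, 0, 0, 0, 0], [-0.3, -4.3, 0, 0, 0, 0], [-0.3, -4.3, 0, 0, 0, 0], [-0.3, -4.3, 0, 0, 0, 0]]}}

```text
t: 5.3
eef_pos: [586.3, 105.0, 144.7]
tcp_rot: [-0.372, 1.564, -0.039]
ft_force: [1.4, 3.3, -1.8]
opening: 0.005
```

Request:
{"name": "step_arm", "arguments": {"rows": [[0, 0, 0, 0, 0, 0]]}}

```text
t: 5.42
eef_pos: [586.4, 104.7, 144.7]
tcp_rot: [-0.397, 1.564, -0.064]
ft_force: [1.0, 1.6, 0.5]
opening: 0.004
```

```bash
python3 plan.py 26 85 143 1 1
python3 - <<'E'
from h import *
im=env.read_camera('scene');cv2.imwrite('pics/scene3.png',cv2.resize(im[150:250,270:370,::-1],None,fx=6,fy=6,interpolation=cv2.INTER_CUBIC))
im=env.read_camera('top');cv2.imwrite('pics/top3.png',im[:,:,::-1]);cv2.imwrite('pics/top3z.png',cv2.resize(im[160:240,250:350,::-1],None,fx=6,fy=6,interpolation=cv2.INTER_CUBIC))
E
```

```text
t 5.425 pos [586.4 104.7 144.7] F [1.  1.6 0.5] op 0.0 turn [-0.002  0.006  0.002]
world shift [-1.5 -0.  -1.7]
[1.7, 0.4, -1.4, -0.002, 0.006, 0.002] ,
```

View pics/scene3.png

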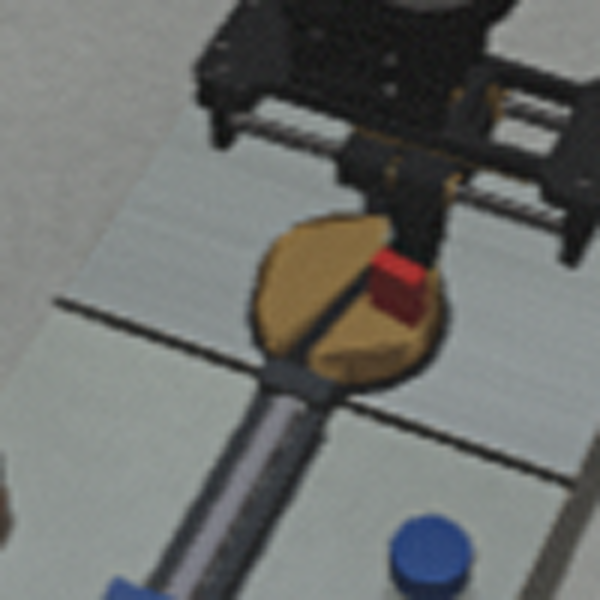

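View pics/top3z.png

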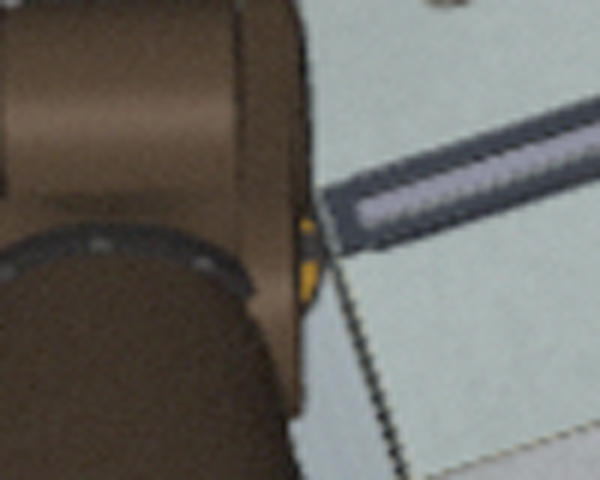

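The tab has been pushed round close to alignment, but the slot may be slightly past it. I'll back off and check with the wrist camera.

Request:
{"name": "step_arm", "arguments": {"rows": [[0, 6, 0, 0, 0, 0], [-20, 6, 0, 0, 0, 0], [-50, 0, 0, 0, 0, 0], [-50, -10, 0, 0, 0, 0], [-40, -30, 0, 0, 0, 0], [-20, -40, 0, 0, 0, 0], [0, 0, 0, 0, 0, 0], [0, 0, 0, 0, 0, 0]]}}

```text
t: 6.52
eef_pos: [605.5, 41.8, 329.7]
tcp_rot: [-1.426, 1.567, -1.09]
ft_force: [-0.3, -0.2, 0.3]
opening: 0.006
```

```bash

python3 - <<'E'
from h import *
s=env.state();im=env.read_camera('wrist');cv2.imwrite('pics/wrist4.png',im[:,:,::-1])
np.save('w4.npy',np.r_[s['eef_pos'],s['tcp_rot']])
E
python3 mw.py pics/wrist4.png w4.npy
```

```text
disc px 298.5 123.0 43.29270935058594 world [563.2  83.6 112. ] tab [324.60535 130.6388 ] [589.4  87.  142. ] ((324.76922607421875, 130.6538543701172), (25.691213607788086, 11.570852279663086), 11.309932708740234)
tab r 26.4 world ang 0.132
```

View pics/wrist4.png

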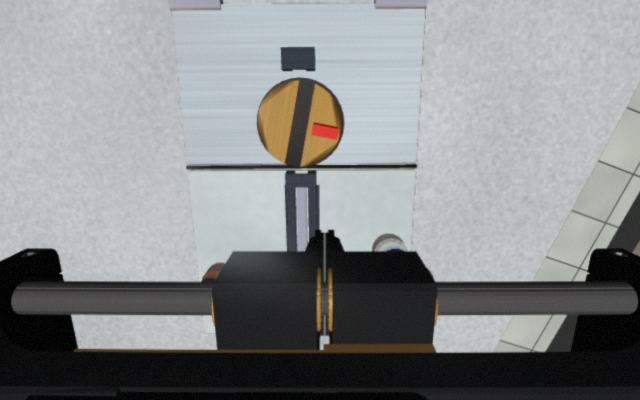

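The overshoot is confirmed: the tab lies about 0.2 rad clockwise of alignment. I'll nudge it back from the other face, in small steps.

```bash
python3 plan.py 27 36 146 6 1
```

```text
t 6.575 pos [605.5  41.9 329.6] F [-0.7 -0.7 -0.1] op 0.01 turn [0.001 0.    0.004]
world shift [  -3.6   16.8 -183.6]
[30.6, 3.0, 0.3, 0.0, 0.0, 0.001] ,
[30.6, 2.9, 0.3, 0.0, 0.0, 0.001] ,
[30.6, 2.9, 0.3, 0.0, 0.0, 0.001] ,
[30.6, 2.9, 0.4, 0.0, 0.0, 0.001] ,
[30.6, 2.9, 0.4, 0.0, 0.0, 0.001] ,
[30.6, 2.9, 0.4, 0.0, 0.0, 0.001] ,
```

Request:
{"name": "step_arm", "arguments": {"rows": [[30, 3, 0.3, 0, 0, 0.001], [30, 3, 0.3, 0, 0, 0.001], [30, 3, 0.3, 0, 0, 0.001], [30, 3, 0.3, 0, 0, 0], [30, 3, 0.4, 0, 0, 0], [28, 3, 0.4, 0, 0, 0], [0, 0, 0, 0, 0, 0], [0, 0, 0, 0, 0, 0]]}}

```text
t: 7.58
eef_pos: [596.7, 67.7, 142.2]
tcp_rot: [2.838, 1.563, -3.101]
ft_force: [0.7, -0.9, 0.3]
opening: 0.007
```

```bash
python3 plan.py 27 50 144 6 1
```

```text
t 7.575 pos [596.7  67.7 142.2] F [ 0.7 -0.9  0.3] op 0.01 turn [ 0.009 -0.007 -0.002]
world shift [0.7 4.2 1.8]
[-0.3, 0.6, 0.3, 0.002, -0.001, -0.0] ,
[-0.3, 0.6, 0.3, 0.002, -0.001, -0.0] ,
[-0.3, 0.6, 0.3, 0.002, -0.001, -0.0] ,
[-0.3, 0.6, 0.3, 0.002, -0.001, -0.0] ,
[-0.3, 0.6, 0.3, 0.002, -0.001, -0.0] ,
[-0.3, 0.6, 0.3, 0.002, -0.001, -0.0] ,
```

Request:
{"name": "step_arm", "arguments": {"rows": [[-0.3, 1, 0.3, 0.002, 0, 0], [-0.3, 1, 0.3, 0.002, 0, 0], [-0.3, 1, 0.3, 0.002, 0, 0], [0, 1, 0.3, 0.002, 0, 0], [0, 0.5, 0, 0, 0, 0], [0, 0, 0, 0, 0, 0]]}}

```text
t: 8.32
eef_pos: [597.1, 72.3, 145.9]
tcp_rot: [3.008, 1.567, -2.939]
ft_force: [0.2, -0.3, -0.5]
opening: 0.003
```

```bash
python3 plan.py 27 52 144 6 1
python3 - <<'E'
from h import *
im=env.read_camera('scene');cv2.imwrite('pics/scene5.png',cv2.resize(im[150:250,270:370,::-1],None,fx=6,fy=6,interpolation=cv2.INTER_CUBIC))
E
```

```text
t 8.325 pos [597.1  72.3 145.9] F [ 0.2 -0.3 -0.5] op 0.0 turn [ 0.001 -0.004 -0.001]
world shift [-0.4  1.5 -1.9]
[0.3, 0.3, 0.0, 0.0, -0.001, -0.0] ,
[0.3, 0.3, 0.0, 0.0, -0.001, -0.0] ,
[0.3, 0.3, 0.0, 0.0, -0.001, -0.0] ,
[0.3, 0.3, 0.0, 0.0, -0.001, -0.0] ,
[0.3, 0.3, 0.0, 0.0, -0.001, -0.0] ,
[0.3, 0.3, 0.0, 0.0, -0.001, -0.0] ,
```

View pics/scene5.png

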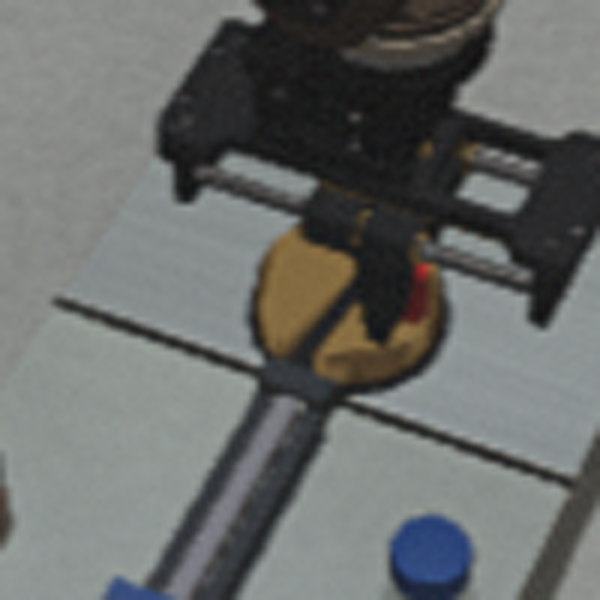

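Request:
{"name": "step_arm", "arguments": {"rows": [[0.3, 1, 0, 0, 0, 0], [0.3, 1, 0, 0, 0, 0], [0.3, 0.5, 0, 0, 0, 0], [0, 0, 0, 0, 0, 0]]}}

```text
t: 8.88
eef_pos: [596.8, 74.8, 145.4]
tcp_rot: [3.136, 1.568, -2.811]
ft_force: [0.7, -1.2, 0.3]
opening: 0.003
```

```bash
python3 plan.py 27 55 144 1 1
python3 - <<'E'
from h import *
im=env.read_camera('scene');cv2.imwrite('pics/scene6.png',cv2.resize(im[150:250,270:370,::-1],None,fx=6,fy=6,interpolation=cv2.INTER_CUBIC))
E
```

```text
t 8.875 pos [596.8  74.8 145.4] F [ 0.7 -1.2  0.3] op 0.0 turn [ 0.001 -0.003 -0.   ]
world shift [-1.1  1.9 -1.4]
[1.4, 2.1, -0.4, 0.001, -0.003, -0.0] ,
```

View pics/scene6.png

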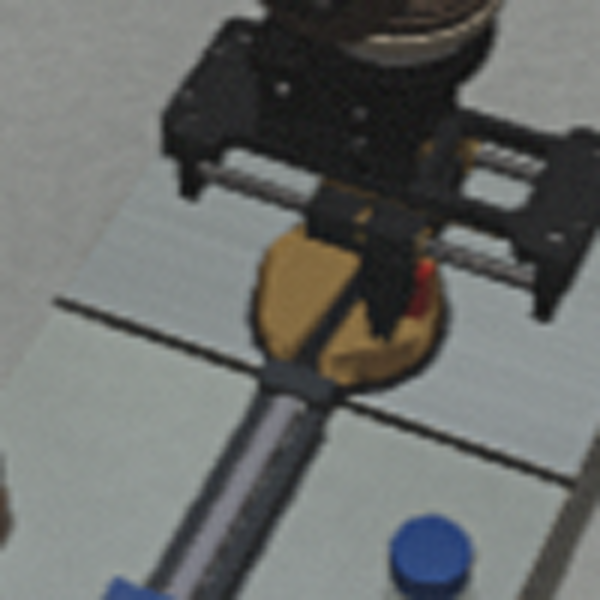

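Request:
{"name": "step_arm", "arguments": {"rows": [[0, 1, 0, 0, 0, 0], [0, 1, 0, 0, 0, 0], [0, 0.5, 0, 0, 0, 0], [0, 0, 0, 0, 0, 0]]}}

```text
t: 9.43
eef_pos: [596.3, 77.2, 145.4]
tcp_rot: [-2.945, 1.569, -2.61]
ft_force: [1.7, -1.3, -0.7]
opening: 0.005
```

```bash
python3 plan.py 27 55 144 1 1
python3 - <<'E'
from h import *
im=env.read_camera('scene');cv2.imwrite('pics/scene7.png',cv2.resize(im[150:250,270:370,::-1],None,fx=6,fy=6,interpolation=cv2.INTER_CUBIC))
E
```

```text
t 9.425 pos [596.3  77.2 145.4] F [ 1.7 -1.3 -0.7] op 0.01 turn [ 0.001 -0.002  0.   ]
world shift [-0.5 -0.6 -1.4]
[1.4, -0.4, -0.7, 0.001, -0.002, 0.0] ,
```

View pics/scene7.png

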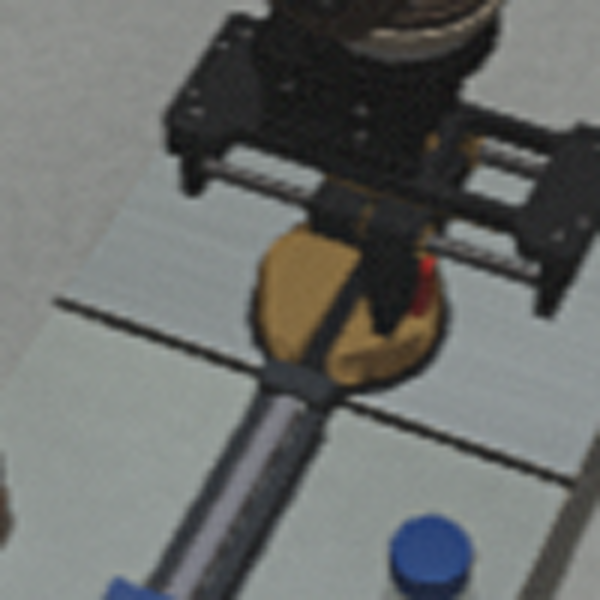

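Request:
{"name": "step_arm", "arguments": {"rows": [[0, -5, 0, 0, 0, 0], [-20, -5, 0, 0, 0, 0], [-55, 0, 0, 0, 0, 0], [-55, 0, 0, 0, 0, 0], [-35, -5, 0, 0, 0, 0], [-15, -10, 0, 0, 0, 0], [0, 0, 0, 0, 0, 0], [0, 0, 0, 0, 0, 0]]}}

```text
t: 10.48
eef_pos: [603.3, 52.5, 328.6]
tcp_rot: [2.721, 1.561, 3.056]
ft_force: [0.1, 0.7, -0.8]
opening: 0.003
```

```bash

python3 - <<'E'
from h import *
s=env.state();im=env.read_camera('wrist');cv2.imwrite('pics/wrist8.png',im[:,:,::-1])
np.save('w8.npy',np.r_[s['eef_pos'],s['tcp_rot']]);print(s['t'],s['eef_pos'])
im=env.read_camera('top');cv2.imwrite('pics/top8.png',im[:,:,::-1])
E
python3 mw.py pics/wrist8.png w8.npy
```

```text
10.475 [603.28881368  52.54003482 328.59553393]
disc px 300.1540222167969 135.18482971191406 42.283077239990234 world [563.8  84.5 112. ] tab [325.41882 138.50325] [588.   92.2 142. ] ((325.5, 138.5), (11.0, 25.0), 90.0)
tab r 25.4 world ang 0.307
```

View pics/wrist8.png

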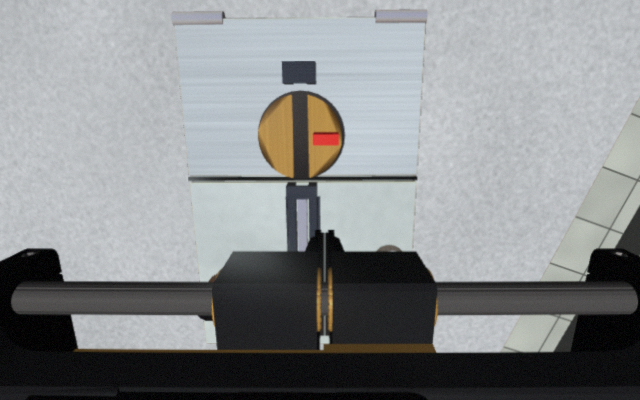

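The slot is now aligned to within about 0.03 rad. Next I'll move round behind the lug.

```bash
python3 plan.py 0 -182 230 8 1
```

```text
t 10.575 pos [603.4  52.6 328.5] F [0.2 0.1 0.9] op 0.0 turn [ 0.001 -0.009 -0.004]
world shift [  44.8 -208.7  -98.5]
[12.2, -26.5, -3.2, 0.0, -0.001, -0.001] ,
[12.2, -26.5, -3.2, 0.0, -0.001, -0.001] ,
[12.3, -26.5, -3.2, 0.0, -0.001, -0.001] ,
[12.3, -26.5, -3.2, 0.0, -0.001, -0.001] ,
[12.3, -26.5, -3.2, 0.0, -0.001, -0.001] ,
[12.3, -26.5, -3.3, 0.0, -0.001, -0.001] ,
[12.3, -26.5, -3.3, 0.0, -0.001, -0.001] ,
[12.3, -26.5, -3.3, 0.0, -0.001, -0.001] ,
```

Request:
{"name": "step_arm", "arguments": {"rows": [[5, -26, -3.2, 0, -0.001, 0], [5, -26, -3.2, 0, -0.001, 0], [10, -26, -3.2, 0, -0.001, 0], [10, -26, -3.2, 0, -0.001, 0], [15, -26, -3.2, 0, -0.001, 0], [15, -26, -3.2, 0, -0.001, 0], [15, -25, -3.2, 0, -0.001, 0], [0, 0, 0, 0, 0, 0]]}}

```text
t: 11.58
eef_pos: [641.0, -128.3, 243.0]
tcp_rot: [2.377, 1.556, 2.716]
ft_force: [-0.4, 0.1, -0.2]
opening: 0.001
```

Request:
{"name": "step_arm", "arguments": {"rows": [[0, 0, 0, 0, 0, 0]]}}

```text
t: 11.7
eef_pos: [641.0, -128.0, 242.9]
tcp_rot: [2.367, 1.555, 2.706]
ft_force: [-0.3, 0.2, 0.9]
opening: 0.003
```

```bash
python3 plan.py 0 -182 143 8 1
python3 - <<'E'
from h import *
import plan
s=env.state();im=env.read_camera('wrist');o=im[:,:,::-1].copy()
for q in proj('wrist',[plan.cw(0,-145,140),plan.cw(0,-145,96),plan.cw(16,-158,102),plan.cw(-16,-158,102),plan.cw(0,-130,140),plan.cw(16,20,110),plan.cw(-16,20,110)],s): cv2.circle(o,(int(q[0]),int(q[1])),1,(0,255,0),-1)
cv2.imwrite('pics/wrist9.png',o)
E
```

```text
t 11.7 pos [ 641.  -128.   242.9] F [-0.3  0.2  0.9] op 0.0 turn [ 0.004 -0.011 -0.011]
world shift [  7.2 -28.1 -99.9]
[12.5, -3.7, -0.2, 0.001, -0.001, -0.001] ,
[12.5, -3.7, -0.2, 0.001, -0.001, -0.001] ,
[12.5, -3.7, -0.2, 0.001, -0.001, -0.001] ,
[12.5, -3.7, -0.2, 0.001, -0.001, -0.001] ,
[12.5, -3.7, -0.2, 0.001, -0.001, -0.001] ,
[12.5, -3.7, -0.3, 0.001, -0.001, -0.001] ,
[12.5, -3.6, -0.3, 0.001, -0.001, -0.001] ,
[12.5, -3.6, -0.3, 0.001, -0.001, -0.001] ,
```

View pics/wrist9.png

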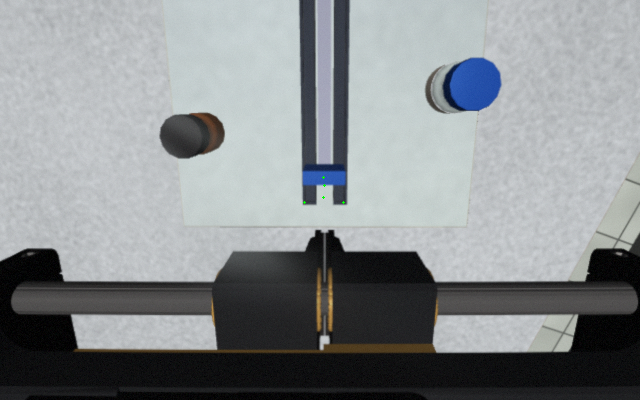

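The lug is at (323,175), centred on the fingers' line. The vials are well off to either side. Descending behind it.

Request:
{"name": "step_arm", "arguments": {"rows": [[10, -8, 0, 0.001, -0.003, -0.002], [10, -8, 0, 0.001, -0.003, -0.002], [15, -5, 0, 0.001, -0.003, -0.002], [15, -2, 0, 0, -0.002, -0.002], [15, 0, 0, 0, 0, 0], [15, 0, 0, 0, 0, 0], [10, 0, 0, 0, 0, 0], [0, 0, 0, 0, 0, 0]]}}

```text
t: 12.75
eef_pos: [648.5, -149.1, 146.0]
tcp_rot: [1.487, 1.568, 1.825]
ft_force: [0.2, -0.3, 0.3]
opening: 0.003
```

```bash
python3 plan.py 0 -30 143 8 1
```

```text
t 12.75 pos [ 648.5 -149.1  146. ] F [ 0.2 -0.3  0.3] op 0.0 turn [ 0.003  0.    -0.003]
world shift [-50.3 136.6  -3. ]
[0.4, 18.2, -0.3, 0.0, 0.0, -0.0] ,
[0.4, 18.2, -0.3, 0.0, 0.0, -0.0] ,
[0.4, 18.2, -0.3, 0.0, 0.0, -0.0] ,
[0.4, 18.2, -0.3, 0.0, 0.0, -0.0] ,
[0.4, 18.2, -0.3, 0.0, 0.0, -0.0] ,
[0.4, 18.2, -0.3, 0.0, 0.0, -0.0] ,
[0.4, 18.2, -0.3, 0.0, 0.0, -0.0] ,
[0.4, 18.2, -0.3, 0.0, 0.0, -0.0] ,
```

Request:
{"name": "step_arm", "arguments": {"rows": [[0.3, 8, 0, 0, 0, 0], [0.3, 8, 0, 0, 0, 0], [0.3, 8, 0, 0, 0, 0], [0.3, 8, 0, 0, 0, 0], [0, 8, 0, 0, 0, 0], [0, 8, 0, 0, 0, 0], [0, 8, 0, 0, 0, 0], [0, 4, 0, 0, 0, 0]]}}

```text
t: 13.75
eef_pos: [627.7, -88.8, 146.5]
tcp_rot: [0.095, 1.568, 0.433]
ft_force: [-0.0, -1.9, -1.7]
opening: 0.004
```

```bash
python3 plan.py 0 -30 143 8 1
python3 - <<'E'
from h import *
im=env.read_camera('scene');cv2.imwrite('pics/scene10.png',cv2.resize(im[150:290,250:390,::-1],None,fx=4,fy=4,interpolation=cv2.INTER_CUBIC))
E
```

```text
t 13.75 pos [627.7 -88.8 146.5] F [-0.  -1.9 -1.7] op 0.0 turn [ 0.004  0.002 -0.   ]
world shift [-29.5  76.2  -3.5]
[0.4, 10.2, -0.3, 0.0, 0.0, -0.0] ,
[0.4, 10.2, -0.3, 0.0, 0.0, -0.0] ,
[0.4, 10.2, -0.3, 0.0, 0.0, -0.0] ,
[0.4, 10.2, -0.3, 0.0, 0.0, -0.0] ,
[0.4, 10.2, -0.3, 0.0, 0.0, -0.0] ,
[0.4, 10.2, -0.3, 0.0, 0.0, -0.0] ,
[0.4, 10.2, -0.3, 0.0, 0.0, -0.0] ,
[0.4, 10.2, -0.4, 0.0, 0.0, -0.0] ,
```

View pics/scene10.png

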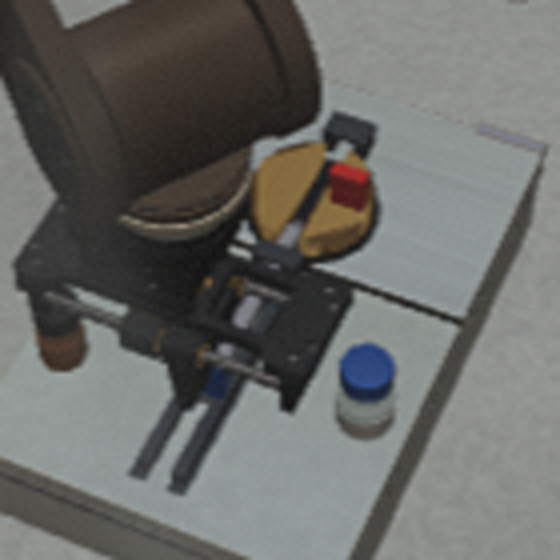

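The nose has entered the slot, so I'll continue.

Request:
{"name": "step_arm", "arguments": {"rows": [[0.3, 7, 0, 0, 0, 0], [0.3, 7, 0, 0, 0, 0], [0.3, 7, 0, 0, 0, 0], [0.3, 7, 0, 0, 0, 0], [0, 7, 0, 0, 0, 0], [0, 7, 0, 0, 0, 0], [0, 7, 0, 0, 0, 0], [0, 5, 0, 0, 0, 0]]}}

```text
t: 14.8
eef_pos: [608.8, -34.4, 145.8]
tcp_rot: [-0.11, 1.567, 0.228]
ft_force: [-0.1, -2.2, 0.1]
opening: 0.007
```

```bash
python3 plan.py 0 -22 143 8 1
```

```text
t 14.8 pos [608.8 -34.4 145.8] F [-0.1 -2.2  0.1] op 0.01 turn [0.003 0.003 0.   ]
world shift [-13.3  29.4  -2.8]
[0.4, 4.0, -0.3, 0.0, 0.0, 0.0] ,
[0.4, 4.0, -0.3, 0.0, 0.0, 0.0] ,
[0.4, 4.0, -0.4, 0.0, 0.0, 0.0] ,
[0.4, 4.0, -0.4, 0.0, 0.0, 0.0] ,
[0.4, 4.0, -0.4, 0.0, 0.0, 0.0] ,
[0.4, 4.0, -0.4, 0.0, 0.0, 0.0] ,
[0.4, 4.0, -0.4, 0.0, 0.0, 0.0] ,
[0.4, 4.0, -0.4, 0.0, 0.0, 0.0] ,
```

Request:
{"name": "step_arm", "arguments": {"rows": [[0.3, 5, -0.4, 0, 0, 0], [0.3, 5, -0.4, 0, 0, 0], [0.3, 5, -0.4, 0, 0, 0], [0.3, 4, -0.4, 0, 0, 0], [0, 4, 0, 0, 0, 0], [0, 3, 0, 0, 0, 0], [0, 0, 0, 0, 0, 0]]}}

```text
t: 15.68
eef_pos: [598.2, -8.3, 144.5]
tcp_rot: [-0.074, 1.567, 0.264]
ft_force: [0.7, -0.4, -0.2]
opening: 0.007
```

```bash
python3 plan.py 0 -20 143 2 1
```

```text
t 15.675 pos [598.2  -8.3 144.5] F [ 0.7 -0.4 -0.2] op 0.01 turn [0.003 0.004 0.   ]
world shift [-3.3  5.2 -1.5]
[0.8, 3.0, -0.7, 0.002, 0.002, 0.0] ,
[0.8, 3.0, -0.7, 0.002, 0.002, 0.0] ,
```

Request:
{"name": "step_arm", "arguments": {"rows": [[0, 2, -0.4, 0, 0, 0], [0, 2, -0.4, 0, 0, 0], [0, 2, -0.3, 0, 0, 0], [0, 2, 0, 0, 0, 0]]}}

```text
t: 16.18
eef_pos: [595.1, -2.5, 144.5]
tcp_rot: [-0.635, 1.565, -0.296]
ft_force: [4.1, -19.8, -2.7]
opening: 0.004
```

```bash
python3 plan.py 0 -20 143 2 1
```

```text
t 16.175 pos [595.1  -2.5 144.5] F [  4.1 -19.8  -2.7] op 0.0 turn [0.004 0.005 0.004]
world shift [-0.2 -0.6 -1.5]
[0.8, -0.2, -0.2, 0.002, 0.002, 0.002] ,
[0.8, -0.2, -0.2, 0.002, 0.002, 0.002] ,
```

The force has risen to 20 N, so the bolt is against its hard stop. I'll hold, then back off and look.

Request:
{"name": "step_arm", "arguments": {"rows": [[0, 0.5, 0, 0, 0, 0], [0, 0.5, 0, 0, 0, 0], [0, 0.5, 0, 0, 0, 0]]}}

```text
t: 16.55
eef_pos: [595.1, -2.8, 144.5]
tcp_rot: [-0.863, 1.562, -0.524]
ft_force: [3.1, -5.4, -0.6]
opening: 0.004
```

Request:
{"name": "step_arm", "arguments": {"rows": [[0, -5, 0, 0, 0, 0], [0, -10, 0, 0, 0, 0], [0, -10, 0, 0, 0, 0], [-30, -10, 0, 0, 0, 0], [-50, -5, 0, 0, 0, 0], [-50, 0, 0, 0, 0, 0], [-40, 0, 0, 0, 0, 0], [0, 0, 0, 0, 0, 0]]}}

```text
t: 17.55
eef_pos: [607.8, -44.2, 318.9]
tcp_rot: [-1.047, 1.568, -0.71]
ft_force: [0.6, 1.0, -0.8]
opening: 0.009
```

```bash

python3 - <<'E'
from h import *
s=env.state();im=env.read_camera('wrist');cv2.imwrite('pics/wrist11.png',im[:,:,::-1])
np.save('w11.npy',np.r_[s['eef_pos'],s['tcp_rot']]);print(s['t'],s['eef_pos'],s['ft_force'])
im=env.read_camera('scene');cv2.imwrite('pics/scene11.png',cv2.resize(im[130:310,220:420,::-1],None,fx=3,fy=3,interpolation=cv2.INTER_CUBIC))
E
```

```text
17.55 [607.77260447 -44.16239647 318.92864138] [ 0.56488089  1.00940731 -0.76453852]
```

View pics/wrist11.png

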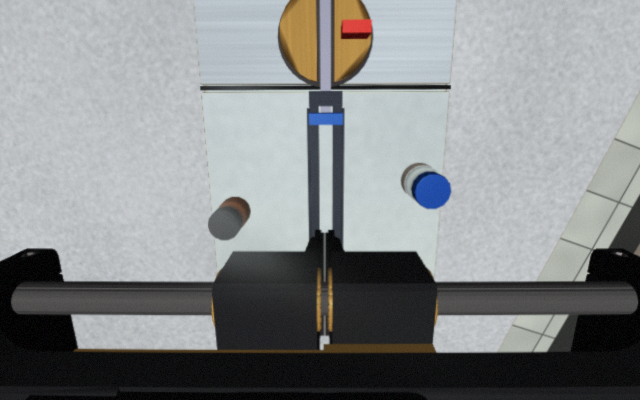

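View pics/scene11.png

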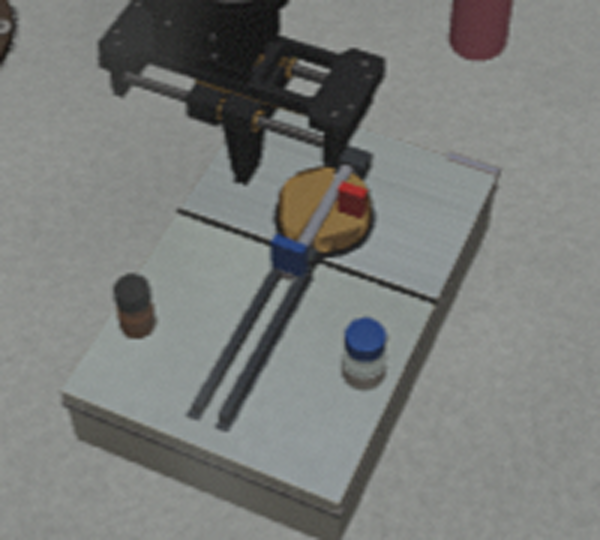

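```bash
python3 - <<'E'
from h import *
import plan
a=np.load('w11.npy');st={'eef_pos':a[:3],'tcp_rot':a[3:]}
im=cv2.imread('pics/wrist11.png');h,s,v=cv2.split(cv2.cvtColor(im,cv2.COLOR_BGR2HSV));h=h.astype(int)
m=(abs(h-110)<12)&(s>120);m[:,:290]=0;m[:,360:]=0;m[:100]=0;m[135:]=0
p=np.argwhere(m);print(p.min(0),p.max(0))
def ch(w):
    d=w-plan.C;c,sn=np.cos(.335),np.sin(.335);return round(c*d[0]+sn*d[1],1),round(-sn*d[0]+c*d[1],1)
for n,px,z in(('lug top rear edge',(326,p[:,0].max()+.5),140),('lug front',(326,p[:,0].min()-.5),140),('bridge rear edge',(326,107),110),('bridge far',(326,91.5),110),('disc bottom',(326,86),112)):
    print(n,ch(ray('wrist',[px],z,st)[0]))
for r in range(84,130):print(r,im[r,326].tolist(),im[r,316].tolist()) if r%1==0 else 0
E
```

```text
[112 308] [125 342]
lug top rear edge (np.float64(-0.3), np.float64(-9.7))
lug front (np.float64(-0.4), np.float64(2.3))
bridge rear edge (np.float64(-0.2), np.float64(6.0))
bridge far (np.float64(-0.2), np.float64(20.2))
disc bottom (np.float64(-0.3), np.float64(25.1))
84 [185, 167, 166] [58, 58, 61]
85 [187, 169, 167] [57, 57, 60]
86 [187, 168, 166] [47, 44, 45]
87 [190, 170, 167] [26, 24, 23]
88 [187, 167, 164] [38, 38, 37]
89 [184, 166, 164] [109, 109, 102]
90 [166, 148, 145] [174, 171, 162]
91 [89, 78, 76] [106, 100, 94]
92 [73, 63, 58] [72, 63, 56]
93 [70, 60, 56] [72, 61, 55]
94 [70, 60, 55] [73, 63, 57]
95 [72, 61, 57] [74, 64, 58]
96 [74, 66, 58] [73, 63, 58]
97 [74, 64, 58] [75, 64, 60]
98 [71, 59, 56] [72, 60, 56]
99 [71, 60, 58] [76, 66, 58]
100 [69, 59, 52] [72, 64, 58]
101 [71, 60, 55] [72, 62, 57]
102 [67, 56, 53] [69, 62, 56]
103 [72, 62, 57] [72, 64, 59]
104 [74, 65, 61] [72, 61, 57]
105 [97, 87, 81] [75, 64, 60]
106 [148, 131, 128] [72, 62, 57]
107 [184, 165, 163] [73, 64, 59]
108 [185, 167, 165] [73, 62, 60]
109 [189, 171, 168] [70, 61, 56]
110 [185, 167, 164] [69, 59, 54]
111 [182, 161, 158] [72, 61, 55]
112 [154, 121, 115] [89, 59, 47]
113 [148, 84, 54] [142, 78, 46]
114 [190, 103, 57] [190, 106, 59]
115 [196, 108, 61] [196, 109, 63]
116 [194, 107, 59] [194, 108, 60]
117 [196, 109, 60] [196, 111, 63]
118 [196, 109, 60] [192, 105, 58]
119 [194, 106, 59] [195, 108, 61]
120 [192, 104, 57] [195, 106, 60]
121 [192, 108, 60] [193, 106, 60]
122 [193, 107, 60] [196, 109, 62]
123 [191, 110, 65] [191, 106, 61]
124 [199, 143, 110] [171, 97, 62]
125 [204, 189, 171] [110, 76, 60]
126 [209, 206, 198] [75, 62, 53]
127 [211, 209, 200] [74, 65, 59]
128 [210, 207, 197] [75, 65, 62]
129 [210, 208, 199] [76, 65, 63]
```

```bash
python3 - <<'E'
from cell import env
s=env.state();print(s['t'],s['ft_force'].round(1),abs(s['qvel']).max());print(env.job_done())
E
```

```text
17.65 [ 0.3 -0.5 -0.7] 0.022817075714987478
the job is handed in; nothing more can be done
None
```

The lid is locked: the disc slot is in line with the bolt, and the bolt is home in the keeper. I handed the job in at 17.7 s with the arm clear of everything; the interface gave no verdict.

- **Disc:** With the fingers closed, I pushed the red tab clockwise. The arm ran a few millimetres past the planned position, so the disc went about 0.2 rad too far. I pushed it back from the other face, and the wrist camera then showed it within about 0.03 rad of alignment.
- **Bolt:** I pushed the blue lug from behind until the force rose to about 20 N, which I took as the hard stop. The last wrist picture puts the lug's rear face at y ≈ -9.7 mm, where -10 mm is fully home, and shows the bolt lying through the slot.
- **Pinching and bystanders:** I never pinched the tab or the lug. Both vials looked upright and in place in the last pictures. The bottle and jar were not measured again at the end, but the arm's pushes and moves were well clear of both.

One measurement disagreed slightly: chamber positions from the different camera views differed by 2 to 3 mm.

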